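# Snap the kit box lid shut, corner by corner

## Task

The lid of the clear kit box is on, but its four corners still stand up. With the fingertips, press each corner straight down until it clicks home and the lid is flush and closed all round. Only press: do not pick up, tip or shove the box, and leave the things around it as they stand.

Things in the scene. Friction and masses are not known exactly. Their poses are not given: they have to be found in the camera images.
- kit_box: clear box with white snap-fit lid, 120 (x) by 160 (y) by 54 mm tall with lid, 0.6 to 1 kg, loose on the table; atomisers and a label roll inside. Origin: centre of its underside, z up; at yaw 0 x points away from the robot, y to the robot's left. A lip (26 mm wide, 7 mm out) marks its -x side. All of the lid but its corner sections is seated, its top 54 mm over the table.
- lid_middle (a point): centre of the lid's top, 54 mm over the table. Each corner of the lid is a section of its own: a triangle with legs of 54 mm (box x) and 64 mm (box y), its outer corner rounded to 16 mm radius, that bends on a straight diagonal groove across the lid
- near_left (a joint): bend of the lid's near left (-x, +y) corner, rad: 0 = standing up (outer edge 8 to 12 mm too high); grows as it is pressed down; 0.33 = home, flush. Limp at first; from about 0.13 a bead rides over the rim and resists with up to 0.25 N m about the groove (8 N at the outer edge, 12 N at the thumb pad); past about 0.23 it clicks home by itself and stays. Let go sooner, it stays up.
- near_left_pad (a point): thumb pad, a low disc 15 mm across on top of the lid's near left (-x, +y) corner, 14 mm in from both edges, 22 mm out from the groove; moves with the corner. Corner home: at -46 mm x, +66 mm y, 54 mm z in the box's frame; standing up: 5 to 7 mm higher. Axes: the corner's own, z off its top face.
- near_right (a joint): bend of the lid's near right (-x, -y) corner, rad: 0 = standing up (outer edge 8 to 12 mm too high); grows as it is pressed down; 0.3 = home, flush. Limp at first; from about 0.10 a bead rides over the rim and resists with up to 0.25 N m about the groove (8 N at the outer edge, 12 N at the thumb pad); past about 0.20 it clicks home by itself and stays. Let go sooner, it stays up.
- near_right_pad (a point): thumb pad, a low disc 15 mm across on top of the lid's near right (-x, -y) corner, 14 mm in from both edges, 22 mm out from the groove; moves with the corner. Corner home: at -46 mm x, -66 mm y, 54 mm z in the box's frame; standing up: 5 to 7 mm higher. Axes: the corner's own, z off its top face.
- far_left (a joint): bend of the lid's far left (+x, +y) corner, rad: 0 = standing up (outer edge 8 to 12 mm too high); grows as it is pressed down; 0.31 = home, flush. Limp at first; from about 0.11 a bead rides over the rim and resists with up to 0.25 N m about the groove (8 N at the outer edge, 12 N at the thumb pad); past about 0.21 it clicks home by itself and stays. Let go sooner, it stays up.
- far_left_pad (a point): thumb pad, a low disc 15 mm across on top of the lid's far left (+x, +y) corner, 14 mm in from both edges, 22 mm out from the groove; moves with the corner. Corner home: at +46 mm x, +66 mm y, 54 mm z in the box's frame; standing up: 5 to 7 mm higher. Axes: the corner's own, z off its top face.
- far_right (a joint): bend of the lid's far right (+x, -y) corner, rad: 0 = standing up (outer edge 8 to 12 mm too high); grows as it is pressed down; 0.34 = home, flush. Limp at first; from about 0.14 a bead rides over the rim and resists with up to 0.25 N m about the groove (8 N at the outer edge, 12 N at the thumb pad); past about 0.24 it clicks home by itself and stays. Let go sooner, it stays up.
- far_right_pad (a point): thumb pad, a low disc 15 mm across on top of the lid's far right (+x, -y) corner, 14 mm in from both edges, 22 mm out from the groove; moves with the corner. Corner home: at +46 mm x, -66 mm y, 54 mm z in the box's frame; standing up: 5 to 7 mm higher. Axes: the corner's own, z off its top face.
- tin: flat round tin, 59 mm across and 26 mm tall, standing loose near the box; origin at the centre of its underside; leave alone
- marker: dark marker pen, 12x122x12 mm, lying loose near the box along its own y; origin at the centre of its underside; leave alone
- bottle: amber dropper bottle with a black dropper top, 39 mm across and 102 mm tall, standing loose near the box; origin at the centre of its underside; leave alone
- atomiser: slim clear atomiser with a silver cap, 18 mm across and 80 mm tall, standing loose near the box; origin at the centre of its underside; leave alone

How it is judged:
By the outcome, as a careful person would: the job done as asked, in the order asked, and still so for the second after the job is handed in, with the robot touching nothing.
It also fails if it takes over 45 s, if anything falls off the work surface, if the arm or the gripper's body presses on something with over 40 N, if the wrist force passes 120 N, or if a joint passes its speed limit or range.

## Robot

A 7-joint arm with a two-finger parallel gripper is mounted at the origin on the work surface; the furniture and walls round the work are solid. World frame = base frame: x ahead of the robot, y to its left, z up, the work surface at z = 0. Lengths are in m, angles in rad, forces in N, time in s.
With the tool pointing down it reaches from about 0.425 to 0.875 m from the base axis. Payload 4.7 kg.
Tool frame: the origin (TCP) lies midway between the tips of the shut fingers; the grasp point (between the pads) lies 19 mm behind it; z points along the fingers, y is the direction in which the jaws open and shut (so a half turn about z gives the same grasp; the last joint's range is limited). The gripper opens to 87 mm and grips with 3 to 60 N. Pads are 19 mm wide; open, the fingers measure 117 mm over their backs; the gripper's body (75 mm by 190 mm) begins 51 mm behind the grasp point.
Start: joints at [-1.291, 0.321, -0.07, 1.45, 0.023, 1.371, -0.057], TCP at [0.171, 0.627, 0.223] pointing down, gripper open.
Joint ranges: [-2.86, 2.86], [-0.3, 2.09], [-1.38, 1.24], [0.06, 2.45], [-1.56, 4.7], [0.09, 2.05], [-2.69, 2.69]. Speed limits (rad/s): [2.57, 2.57, 3.14, 3.14, 3.14, 3.14, 3.14].

## Interface

Orientations are given as a rotation vector (axis times angle).
In Python, from bench import monitor, eyes, order gives the robot as it stands. The module is installed in compiled form; this text tells all that it offers.
- The arm moves only by the shell command python3 -m pendant 'ROWS' [FORCE]. ROWS is JSON, a list of rows, each a list of 3 entries, a list of its own where there are three numbers: the turn, a rotation vector about the tool's x, y, z in degrees, then the shift along the tool's x, y, z in m, then the gripper command: -1 is fully open, 1 is shut, values between are in proportion. In form: [[[rx, ry, rz], [tx, ty, tz], hand], ...]. A call has 1 to 8 rows; each row shifts and turns the commanded pose from where the row before left it, along the tool's axes as they then stand; what a row does not reach is not made up. A row lasts 1/8 s, in which the tool goes at most 62.5 mm and 10.7 degrees, less where a joint would pass 70% of its speed; a pose out of reach is approached as far as the arm can. A call is refused whole if a number of a shift passes 0.0625 or a number of a turn 10.7, either way. A call with a gripper value outside its range is refused whole. The fingers move at their own pace and stop on an object; FORCE is the grip in N (left out, the last holds). Time passes only in rows, so rows that do not move let the fingers close. It gives the time, the measured TCP pose, the force and the opening at its end, in the units of the state.
- monitor.get_state(): the state, without advancing time (a new reading comes with each control period).
- eyes.get_image(name): name is "scene" or "top" or "wrist"; returns a dict with "color" (400x640x3 uint8, red, green, blue), "range_z" (400x640 float32, m along the optical axis (not along the pixel's ray), 0 where there is no reading), "fx", "fy", "cx", "cy" (pixels), "world_to_cam" (4x4, takes a point from world to camera coordinates). Camera axes: x right, y up, looking along -z (the intrinsics and any distortion apply to the point x, -y, -z); pixel columns grow to the right and rows downward; lengths in m; the calibration is good to about 2 mm. A picture is of the moment at which its call begins.
- order.close_job(): hands the job in, once; it reports no verdict.
The state is a dict: "time": time; "joint_positions": joint angles; "qd": joint speeds; "joint_torque": joint torques, N m; "position": TCP position; "tool_rot": TCP orientation; "ft_force": force on the tool from outside, world axes, zero at the start; "torque": the same for the moment, N m; "grip_width": opening from 0.0 (shut) to 1.0 (fully open).
Only numpy, scipy, OpenCV 4.12 (cv2) and the standard library are available. Lean on these libraries where they do the work, as an engineer would, in place of code of your own. Each camera call takes 0.05 s, during which the arm holds its last target.

## Working session

There is one attempt and no reset: what is moved stays moved. The work goes in short steps, Python scripts to look and compute and a shell command to move; the robot and the scene stay as the last step left them, time stands still between calls to the robot, and variables do not carry over. Pictures are saved under pics/ and viewed, and the job is handed in when it is done.

```bash
mkdir -p pics; python3 - <<'E'
from bench import monitor, eyes
import cv2,numpy as np
print(monitor.get_state())
for n in ["scene","top"]:
    im=eyes.get_image(n); np.savez(f"{n}0.npz",**im)
    cv2.imwrite(f"pics/{n}0.png",im["color"][:,:,::-1])
    print(n,im["fx"],im["fy"],im["cx"],im["cy"],im["world_to_cam"],[k for k in im])
E
```

```text
{'time': 0.0, 'joint_positions': array([-1.29089003,  0.32180269, -0.07007414,  1.45168403,  0.02258723,
        1.37082833, -0.05685516]), 'qd': array([-0.00104472,  0.00170707, -0.00128289,  0.00026221,  0.0001032 ,
       -0.00016981, -0.00043736]), 'joint_torque': array([-5.01539198e-04, -4.91292965e+01, -4.03942857e-01, -3.12515938e+01,
       -6.38347096e-02,  4.40697314e-02,  1.77578886e-04]), 'position': array([0.17064807, 0.62660859, 0.22147011]), 'tool_rot': array([-4.16179303e-01, -3.11373608e+00,  3.02938072e-03]), 'ft_force': array([-0.25331928, -0.60846907,  0.36032916]), 'torque': array([ 0.04378257,  0.03303538, -0.00789326]), 'grip_width': 0.9992272269301994}
scene 490.5800637438348 490.5800637438348 321.03240827119697 197.3550316288622 [[ 0.64756569 -0.76187506 -0.01432023 -0.07330903]
 [ 0.55559966  0.45921104  0.69313363 -0.44733494]
 [-0.52150522 -0.45680587  0.72066684 -0.52739528]
 [ 0.          0.          0.          1.        ]] ['color', 'range_z', 'fx', 'fy', 'cx', 'cy', 'world_to_cam']
top 384.2411249496766 384.2411249496766 317.6294400342576 203.0417529863692 [[-0.00374293 -0.99961096 -0.02763917  0.31706772]
 [ 0.98734801 -0.00807572  0.15836251 -0.46768486]
 [-0.1585241  -0.02669674  0.98699412 -0.8547551 ]
 [ 0.          0.          0.          1.        ]] ['color', 'range_z', 'fx', 'fy', 'cx', 'cy', 'world_to_cam']
```

View pics/scene0.png

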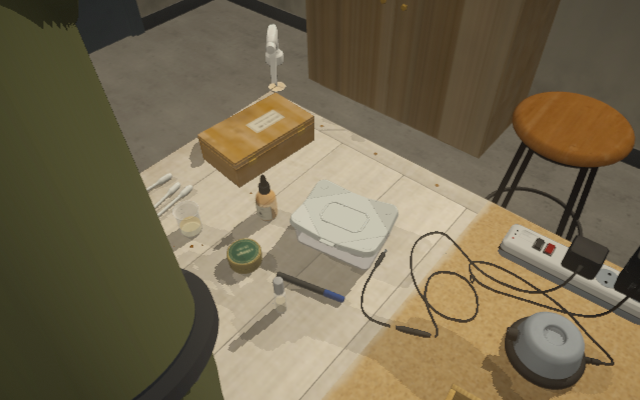

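View pics/top0.png

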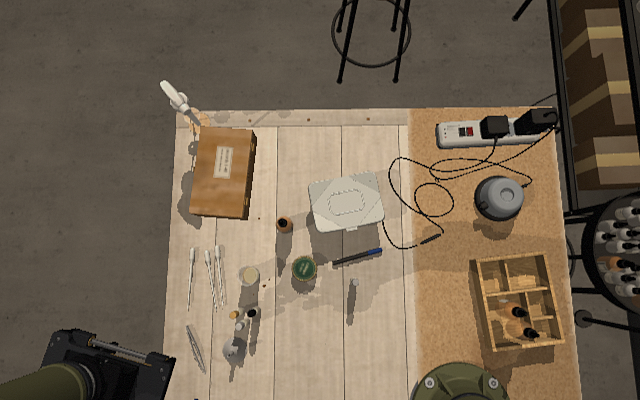

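```bash
cat > h.py <<'E'
import numpy as np,cv2
def load(n): return dict(np.load(n))
def ray(im,u,v,z):
    M=im["world_to_cam"];R=M[:3,:3];t=M[:3,3]
    d=np.array([(u-im["cx"])/im["fx"],-(v-im["cy"])/im["fy"],-1.])
    c=-R.T@t; w=R.T@d
    return c+w*(z-c[2])/w[2]
def pts(im):
    h,w=im["range_z"].shape
    u,v=np.meshgrid(np.arange(w),np.arange(h)); Z=im["range_z"]
    c=np.stack([(u-im["cx"])/im["fx"]*Z,-(v-im["cy"])/im["fy"]*Z,-Z],-1)
    M=im["world_to_cam"]; return (c-M[:3,3])@M[:3,:3]
def proj(im,p):
    M=im["world_to_cam"];c=M[:3,:3]@np.asarray(p,float)+M[:3,3]
    return im["cx"]+im["fx"]*c[0]/-c[2], im["cy"]-im["fy"]*c[1]/-c[2]
E
python3 - <<'E'
from h import *
for n,(a,b,c,d) in {"top":(280,150,420,300),"scene":(220,160,410,320)}.items():
    im=load(n+"0.npz"); k=im["color"][b:d,a:c,::-1]
    cv2.imwrite(f"pics/{n}c.png",cv2.resize(k,None,fx=4 if n=='top' else 3.6,fy=4 if n=='top' else 3.6,interpolation=cv2.INTER_CUBIC)[:600])
    P=pts(im); v=im["range_z"]>0; print(n,v.mean())
    m=v&(P[...,2]>.045)&(P[...,2]<.08)
    m[:b]=0;m[d:]=0;m[:,:a]=0;m[:,c:]=0
    nn,l,s,_=cv2.connectedComponentsWithStats(m.astype(np.uint8))
    for i in range(1,nn):
        if s[i,4]<30: continue
        q=P[l==i]; r=cv2.minAreaRect((q[:,:2]*1000).astype(np.float32)); print(s[i],r,np.median(q,0),np.percentile(q[:,2],[5,50,95]))
E
```

```text
top 0.99585546875
[ 308  171   77   63 3650] ((466.1975402832031, 249.19354248046875), (127.16754913330078, 162.1610107421875), 11.251065254211426) [0.46728188 0.24909677 0.05513251] [0.05205281 0.05513251 0.06144343]
[280 216  12  17 139] ((420.54052734375, 388.0537414550781), (25.210966110229492, 37.11195373535156), 89.5383529663086) [0.41569547 0.38644674 0.05686988] [0.0473663  0.05686988 0.07916511]
scene 0.9958984375
[222 160  35  12 230] ((447.99078369140625, 495.6480407714844), (33.93410873413086, 66.92506408691406), 40.3735466003418) [0.44190855 0.48640101 0.0547463 ] [0.04582993 0.0547463  0.06737207]
[256 181  21  25 324] ((418.504638671875, 388.8092956542969), (28.444839477539062, 37.42502975463867), 55.26819610595703) [0.41470041 0.38593621 0.05778662] [0.04697976 0.05778662 0.07900364]
[ 290  180  109   78 5222] ((467.6917419433594, 248.37515258789062), (128.58181762695312, 161.3037872314453), 10.45885944366455) [0.46602486 0.24405542 0.05571184] [0.05291312 0.05571184 0.06203   ]
[273 281  13  18 165] ((287.8324890136719, 230.728515625), (10.424690246582031, 16.988903045654297), 45.254844665527344) [0.28556613 0.22778851 0.0617806 ] [0.04644237 0.0617806  0.07937827]
```

View pics/topc.png

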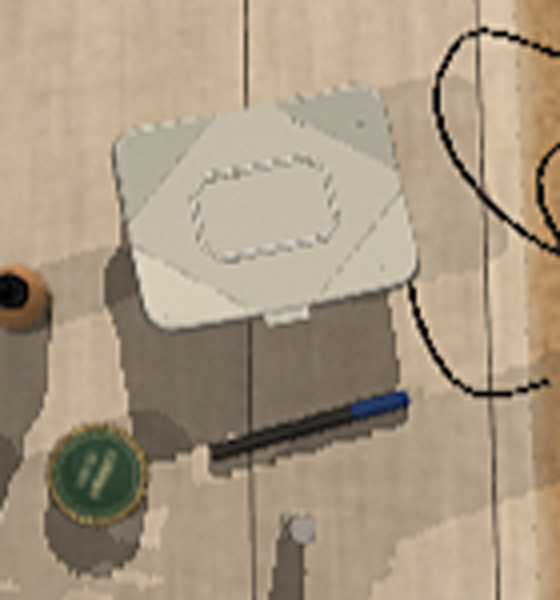

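View pics/scenec.png

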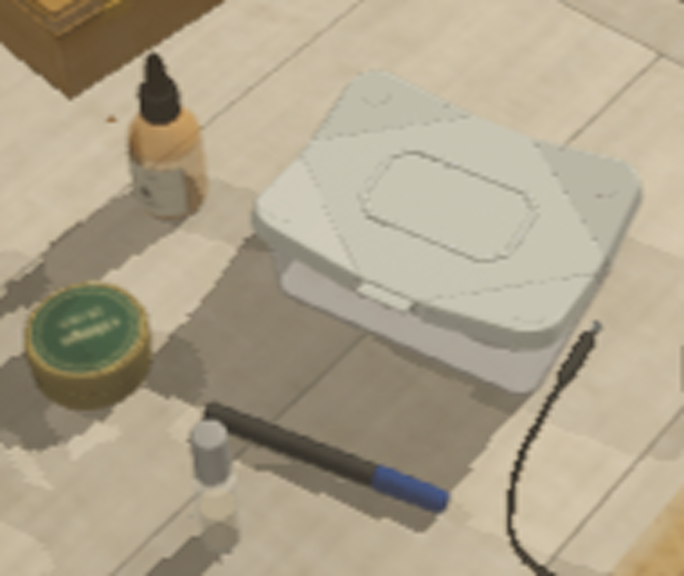

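```bash
cat >> h.py <<'E'
from scipy.spatial.transform import Rotation as Ro
C=np.array([.467,.2488]); YAW=np.radians(10.9)
def pad(n):
    b=np.array([-46 if 'near' in n else 46, 66 if 'left' in n else -66])/1000
    c,s=np.cos(YAW),np.sin(YAW); return C+[c*b[0]-s*b[1],s*b[0]+c*b[1]]
def go(n,z):
    from bench import monitor
    s=monitor.get_state(); R=Ro.from_rotvec(s["tool_rot"])
    t=np.append(pad(n),z)
    print(n,t.round(4),'tool shift mm',(R.inv().apply(t-s["position"])*1000).round(1),'R',R.as_matrix().round(3).tolist(),'t',s["time"],'F',s["ft_force"].round(1))
E
python3 -c "
from h import *
for n in ['near_left','near_right','far_left','far_right']: go(n,.10)
from h import load
for f in ['top0.npz','scene0.npz']:
  for n in ['near_left','near_right','far_left','far_right']: print(f,n,proj(load(f),[*pad(n),.06]))
"
```

```text
near_left [0.4093 0.3049 0.1   ] tool shift mm [-314.8 -247.5  122. ] R [[-0.965, 0.263, -0.0], [0.263, 0.965, -0.002], [-0.0, -0.002, -1.0]] t 0.1 F [-0.2 -0.   0.2]
near_right [0.4343 0.1753 0.1   ] tool shift mm [-372.9 -366.1  122.2] R [[-0.965, 0.263, -0.0], [0.263, 0.965, -0.002], [-0.0, -0.002, -1.0]] t 0.1 F [-0.2 -0.   0.2]
far_left [0.4997 0.3223 0.1   ] tool shift mm [-397.4 -207.   122. ] R [[-0.965, 0.263, -0.0], [0.263, 0.965, -0.002], [-0.0, -0.002, -1.0]] t 0.1 F [-0.2 -0.   0.2]
far_right [0.5247 0.1927 0.1   ] tool shift mm [-455.5 -325.5  122.2] R [[-0.965, 0.263, -0.0], [0.263, 0.965, -0.002], [-0.0, -0.002, -1.0]] t 0.1 F [-0.2 -0.   0.2]
top0.npz near_left (np.float64(321.64848264812616), np.float64(228.02542834028975))
top0.npz near_right (np.float64(378.89112301579144), np.float64(216.65208925813147))
top0.npz far_left (np.float64(313.8698160079872), np.float64(188.86932884013925))
top0.npz far_right (np.float64(370.15923812859177), np.float64(177.70824367349323))
scene0.npz near_left (np.float64(296.7697797351441), np.float64(219.80197834367632))
scene0.npz near_right (np.float64(366.6488277330946), np.float64(249.43798409091175))
scene0.npz far_left (np.float64(323.1529292533401), np.float64(186.4169156503002))
scene0.npz far_right (np.float64(389.9238566728804), np.float64(212.3002828337805))
```

```bash
python3 -m pendant '[[[0,0,0],[-0.039,-0.031,0.006],1],[[0,0,0],[-0.039,-0.031,0.006],1],[[0,0,0],[-0.039,-0.031,0.006],1],[[0,0,0],[-0.039,-0.031,0.006],1],[[0,0,0],[-0.039,-0.031,0.006],1],[[0,0,0],[-0.039,-0.031,0.006],1],[[0,0,0],[-0.039,-0.031,0.006],1],[[0,0,0],[-0.039,-0.031,0.006],1]]' 20; python3 -m pendant '[[[0,0,0],[0,0,0],1],[[0,0,0],[0,0,0],1]]'; python3 -c "
from h import *
go('near_left',.09)"
```

```text
time: 1.1
position: [0.4073, 0.3044, 0.1741]
tool_rot: [-0.416, -3.114, 0.0]
ft_force: [0.2, 0.3, -0.4]
grip_width: 0.173
time: 1.35
position: [0.4061, 0.3064, 0.1744]
tool_rot: [-0.416, -3.113, -0.0]
ft_force: [-0.1, 1.0, 0.7]
grip_width: 0.02
near_left [0.4093 0.3049 0.09  ] tool shift mm [-3.6 -0.6 84.4] R [[-0.965, 0.263, -0.001], [0.263, 0.965, 0.0], [0.001, 0.0, -1.0]] t 1.35 F [-0.1  1.   0.7]
```

```bash
python3 -m pendant '[[[0,0,0],[-0.004,-0.001,0.03],1],[[0,0,0],[0,0,0.03],1],[[0,0,0],[0,0,0.025],1],[[0,0,0],[0,0,0.01],1],[[0,0,0],[0,0,0],1],[[0,0,0],[0,0,0],1]]';  python3 - <<'E'
from h import *
go('near_left',.054)
from bench import eyes
for n,(a,b,c,d),f in [("top",(280,150,420,300),4),("scene",(220,160,410,320),3.6),("wrist",(0,0,640,400),1)]:
    im=eyes.get_image(n); cv2.imwrite(f"pics/{n}1.png",cv2.resize(im["color"][b:d,a:c,::-1],None,fx=f,fy=f,interpolation=cv2.INTER_CUBIC)[:600])
E
```

```text
time: 2.1
position: [0.4107, 0.3049, 0.0807]
tool_rot: [0.415, 3.113, 0.002]
ft_force: [0.7, 0.4, -0.6]
grip_width: 0.008
near_left [0.4093 0.3049 0.054 ] tool shift mm [ 1.4 -0.4 26.7] R [[-0.965, 0.262, 0.001], [0.262, 0.965, 0.001], [-0.001, 0.002, -1.0]] t 2.1 F [ 0.7  0.4 -0.6]
```

View pics/scene1.png

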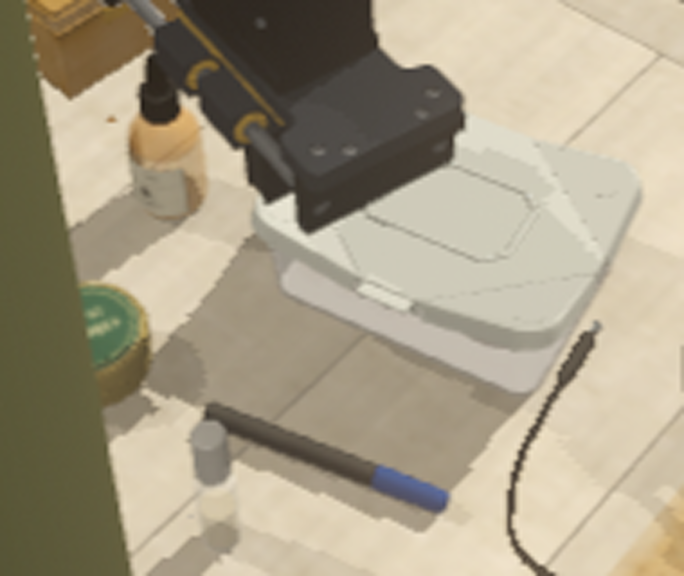

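View pics/wrist1.png

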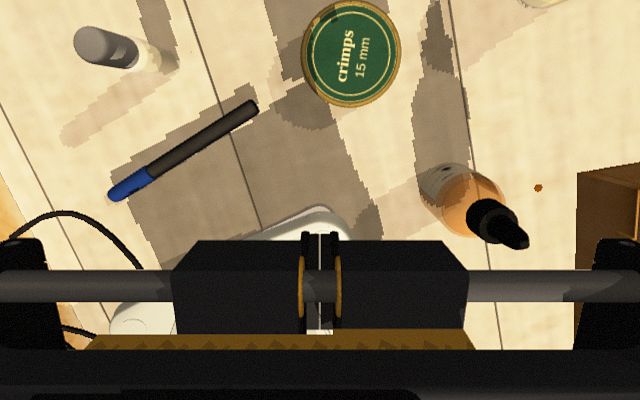

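```bash
python3 -m pendant '[[[0,0,0],[0.001,0,0.012],1],[[0,0,0],[0,0,0.004],1],[[0,0,0],[0,0,0.003],1],[[0,0,0],[0,0,0.002],1]]'; python3 -m pendant '[[[0,0,0],[0,0,0.002],1],[[0,0,0],[0,0,0.001],1]]';  python3 -m pendant '[[[0,0,0],[0,0,0.002],1],[[0,0,0],[0,0,0.001],1]]'; python3 -m pendant '[[[0,0,0],[0,0,0.001],1],[[0,0,0],[0,0,0],1]]'
```

```text
time: 2.75
position: [0.4087, 0.3043, 0.0586]
tool_rot: [-0.416, -3.113, 0.001]
ft_force: [-3.0, -0.5, 6.2]
grip_width: 0.006
time: 3.0
position: [0.4094, 0.3044, 0.0556]
tool_rot: [0.416, 3.114, 0.001]
ft_force: [0.5, 0.2, -0.6]
grip_width: 0.007
time: 3.25
position: [0.41, 0.3044, 0.0541]
tool_rot: [0.417, 3.113, 0.001]
ft_force: [-4.8, -3.6, 14.9]
grip_width: 0.005
time: 3.5
position: [0.41, 0.3044, 0.054]
tool_rot: [0.417, 3.113, 0.001]
ft_force: [-4.8, -4.1, 18.5]
grip_width: 0.003
```

```bash
python3 -m pendant '[[[0,0,0],[0,0,-0.01],1],[[0,0,0],[0,0,-0.03],1],[[0,0,0],[-0.015,-0.03,0],1],[[0,0,0],[-0.015,-0.03,0],1],[[0,0,0],[-0.015,-0.03,0],1],[[0,0,0],[-0.014,-0.028,0],1],[[0,0,0],[0,0,0],1],[[0,0,0],[0,0,0],1]]'
cat >> h.py <<'E'
def look(tag):
    from bench import eyes
    for n,(a,b,c,d),f in [("top",(280,150,420,300),4),("scene",(220,160,410,320),3.6)]:
        im=eyes.get_image(n); cv2.imwrite(f"pics/{n}{tag}.png",cv2.resize(im["color"][b:d,a:c,::-1],None,fx=f,fy=f,interpolation=cv2.INTER_CUBIC)[:600])
        np.savez(f"{n}{tag}.npz",**im)
E
python3 -c "
from h import *
go('near_right',.054); look('2')"
```

```text
time: 4.5
position: [0.4353, 0.1755, 0.0916]
tool_rot: [0.416, 3.114, 0.001]
ft_force: [-0.7, 0.8, 0.5]
grip_width: 0.007
near_right [0.4343 0.1753 0.054 ] tool shift mm [ 0.9 -0.5 37.6] R [[-0.965, 0.262, 0.0], [0.262, 0.965, 0.001], [-0.0, 0.001, -1.0]] t 4.5 F [-0.7  0.8  0.5]
```

View pics/scene2.png

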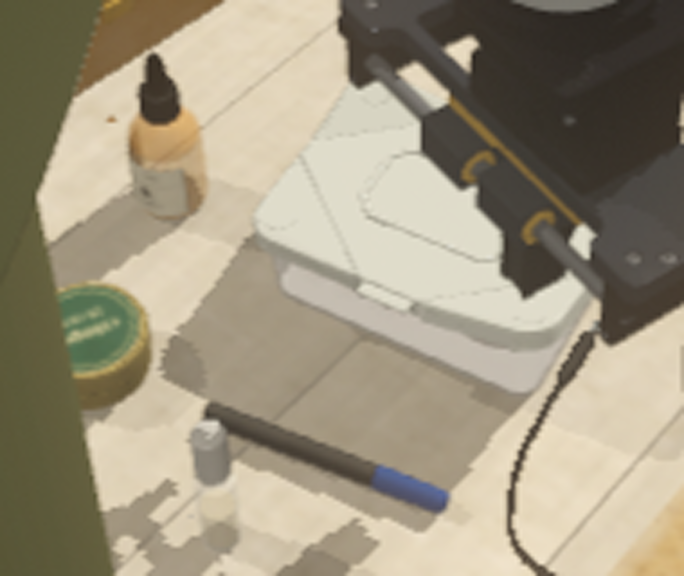

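View pics/top2.png

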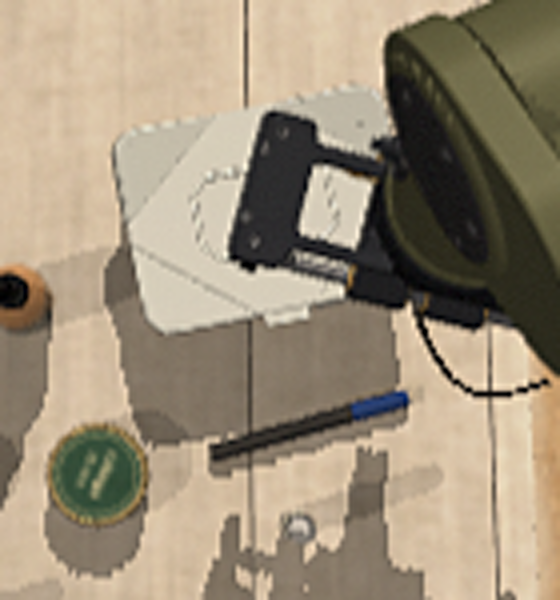

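The near-left corner is now flush: its shading matches the lid and its pad is at (288,222) in the scene crop. The box and the things around it are where they were. Next I press near-right.

```bash
python3 -m pendant '[[[0,0,0],[0.001,0,0.02],1],[[0,0,0],[0,0,0.006],1],[[0,0,0],[0,0,0.004],1],[[0,0,0],[0,0,0.003],1]]'; python3 -m pendant '[[[0,0,0],[0,0,0.002],1],[[0,0,0],[0,0,0.001],1]]';  python3 -m pendant '[[[0,0,0],[0,0,0.002],1],[[0,0,0],[0,0,0],1]]'
```

```text
time: 5.1
position: [0.4341, 0.1753, 0.0588]
tool_rot: [-0.416, -3.113, 0.0]
ft_force: [-3.2, -1.6, 5.0]
grip_width: 0.006
time: 5.35
position: [0.4346, 0.1752, 0.0557]
tool_rot: [0.416, 3.113, 0.001]
ft_force: [1.2, 1.1, -0.7]
grip_width: 0.003
time: 5.6
position: [0.4349, 0.1754, 0.0543]
tool_rot: [0.416, 3.113, 0.001]
ft_force: [-1.3, -0.9, 6.2]
grip_width: 0.006
```

```bash
python3 -m pendant '[[[0,0,0],[0,0,0.001],1],[[0,0,0],[0,0,-0.01],1],[[0,0,0],[0,0,-0.03],1],[[0,0,0],[-0.03,0.014,0],1],[[0,0,0],[-0.03,0.014,0],1],[[0,0,0],[-0.023,0.0125,0],1],[[0,0,0],[0,0,0],1],[[0,0,0],[0,0,0],1]]'
python3 -c "
from h import *
go('far_right',.054)"
```

```text
time: 6.6
position: [0.524, 0.1921, 0.0922]
tool_rot: [-0.416, -3.113, 0.001]
ft_force: [0.1, -0.7, -0.9]
grip_width: 0.01
far_right [0.5247 0.1927 0.054 ] tool shift mm [-0.5  0.7 38.2] R [[-0.965, 0.263, -0.001], [0.263, 0.965, -0.0], [0.001, -0.001, -1.0]] t 6.6 F [ 0.1 -0.7 -0.9]
```

```bash
python3 -m pendant '[[[0,0,0],[0,0.001,0.02],1],[[0,0,0],[0,0,0.006],1],[[0,0,0],[0,0,0.004],1],[[0,0,0],[0,0,0.003],1]]'; python3 -m pendant '[[[0,0,0],[0,0,0.002],1],[[0,0,0],[0,0,0.001],1]]';  python3 -m pendant '[[[0,0,0],[0,0,0.002],1],[[0,0,0],[0,0,0],1]]'; python3 -m pendant '[[[0,0,0],[0,0,0.001],1],[[0,0,0],[0,0,0],1]]'
```

```text
time: 7.1
position: [0.5254, 0.1932, 0.0599]
tool_rot: [0.416, 3.113, 0.0]
ft_force: [-0.3, -0.2, 1.1]
grip_width: 0.006
time: 7.35
position: [0.526, 0.193, 0.0574]
tool_rot: [0.417, 3.113, 0.0]
ft_force: [-0.8, -1.7, 3.2]
grip_width: 0.008
time: 7.6
position: [0.5254, 0.1935, 0.0545]
tool_rot: [0.416, 3.114, 0.001]
ft_force: [0.1, -1.1, 1.5]
grip_width: 0.004
time: 7.85
position: [0.5254, 0.1935, 0.0543]
tool_rot: [0.416, 3.114, 0.001]
ft_force: [-0.8, -1.9, 6.8]
grip_width: 0.007
```

```bash
python3 -m pendant '[[[0,0,0],[0,0,0.001],1],[[0,0,0],[0,0,-0.01],1],[[0,0,0],[0,0,-0.03],1],[[0,0,0],[0.02,0.04,0],1],[[0,0,0],[0.02,0.04,0],1],[[0,0,0],[0.018,0.038,0],1],[[0,0,0],[0,0,0],1],[[0,0,0],[0,0,0],1]]'
python3 -c "
from h import *
go('far_left',.054)"
```

```text
time: 8.85
position: [0.5002, 0.3219, 0.0922]
tool_rot: [-0.416, -3.114, 0.001]
ft_force: [1.0, -0.4, 0.6]
grip_width: 0.004
far_left [0.4997 0.3223 0.054 ] tool shift mm [ 0.6  0.3 38.2] R [[-0.965, 0.262, -0.0], [0.262, 0.965, -0.001], [0.0, -0.001, -1.0]] t 8.85 F [ 1.  -0.4  0.6]
```

```bash
python3 -m pendant '[[[0,0,0],[0,0,0.02],1],[[0,0,0],[0,0,0.006],1],[[0,0,0],[0,0,0.004],1],[[0,0,0],[0,0,0.003],1]]'; python3 -m pendant '[[[0,0,0],[0,0,0.002],1],[[0,0,0],[0,0,0.001],1]]';  python3 -m pendant '[[[0,0,0],[0,0,0.002],1],[[0,0,0],[0,0,0],1]]'; python3 -m pendant '[[[0,0,0],[0,0,0.001],1],[[0,0,0],[0,0,0],1]]'; python3 -m pendant '[[[0,0,0],[0,0,0],1],[[0,0,0],[0,0,-0.01],1],[[0,0,0],[0,0,-0.03],1],[[0,0,0],[0,0,-0.05],1],[[0,0,0],[0,0,-0.05],1],[[0,0,0],[0.03,0.05,0],1],[[0,0,0],[0.03,0.05,0],1],[[0,0,0],[0.03,0.05,0],1]]';python3 -m pendant '[[[0,0,0],[0.03,0.05,0],1],[[0,0,0],[0.03,0.05,0],1],[[0,0,0],[0.03,0.05,0],1],[[0,0,0],[0.03,0.04,0],1],[[0,0,0],[0,0,0],1]]'
python3 - <<'E'
from h import *
look('3')
for n,(a,b,c,d) in {"top":(300,150,420,300),"scene":(285,160,410,320)}.items():
    for k in "03":
        im=load(n+k+".npz");P=pts(im)
        m=(P[...,2]>.045)&(P[...,2]<.08); m[:b]=0;m[d:]=0;m[:,:a]=0;m[:,c:]=0
        nn,l,s,_=cv2.connectedComponentsWithStats(m.astype(np.uint8)); i=1+s[1:,4].argmax(); q=P[l==i]
        print(n,k,cv2.minAreaRect((q[:,:2]*1000).astype(np.float32)),np.percentile(q[:,2],[5,50,95]))
        for x in ['near_left','near_right','far_left','far_right']:
            print(x,np.median(q[np.hypot(*(q[:,:2]-pad(x)).T)<.012,2]).round(4))
E
```

```text
time: 9.35
position: [0.5009, 0.3221, 0.0599]
tool_rot: [0.417, 3.113, 0.001]
ft_force: [0.3, -0.4, 0.3]
grip_width: 0.003
time: 9.6
position: [0.5013, 0.3225, 0.0576]
tool_rot: [0.416, 3.112, 0.002]
ft_force: [-0.4, -2.6, 4.9]
grip_width: 0.005
time: 9.85
position: [0.5, 0.3226, 0.0544]
tool_rot: [-0.416, -3.113, -0.0]
ft_force: [0.9, -0.1, 2.8]
grip_width: 0.006
time: 10.1
position: [0.5001, 0.3226, 0.0544]
tool_rot: [-0.416, -3.113, -0.0]
ft_force: [-1.9, -0.6, 6.7]
grip_width: 0.008
time: 11.1
position: [0.4521, 0.4925, 0.194]
tool_rot: [-0.417, -3.114, -0.001]
ft_force: [0.3, -0.3, 0.7]
grip_width: 0.008
time: 11.72
position: [0.3809, 0.71, 0.1908]
tool_rot: [-0.404, -3.111, 0.001]
ft_force: [0.2, 0.2, -0.1]
grip_width: 0.0
top 0 ((466.1975402832031, 249.19354248046875), (127.16754913330078, 162.1610107421875), 11.251065254211426) [0.05205281 0.05513251 0.06144343]
near_left 0.0606
near_right 0.0612
far_left 0.0603
far_right 0.0613
top 3 ((466.3359680175781, 248.885009765625), (126.60356903076172, 159.81210327148438), 11.16833209991455) [0.05166765 0.05441713 0.05691125]
near_left 0.054
near_right 0.0548
far_left 0.0542
far_right 0.0542
scene 0 ((467.6917419433594, 248.37515258789062), (128.58181762695312, 161.3037872314453), 10.45885944366455) [0.05291312 0.05571184 0.06203   ]
near_left 0.0614
near_right 0.0609
far_left 0.0604
far_right 0.0616
scene 3 ((467.77130126953125, 249.05856323242188), (128.01487731933594, 160.60049438476562), 11.225974082946777) [0.05235039 0.05510639 0.0570087 ]
near_left 0.0549
near_right 0.0546
far_left 0.0554
far_right 0.0552
```

View pics/scene3.png

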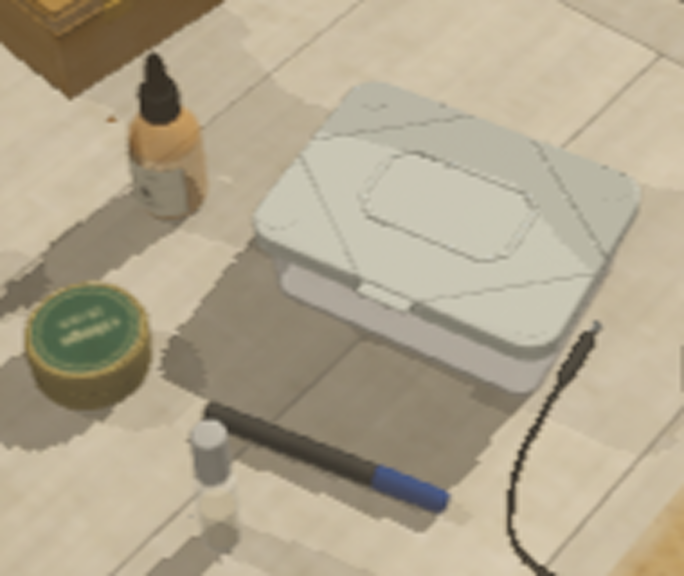

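View pics/top3.png

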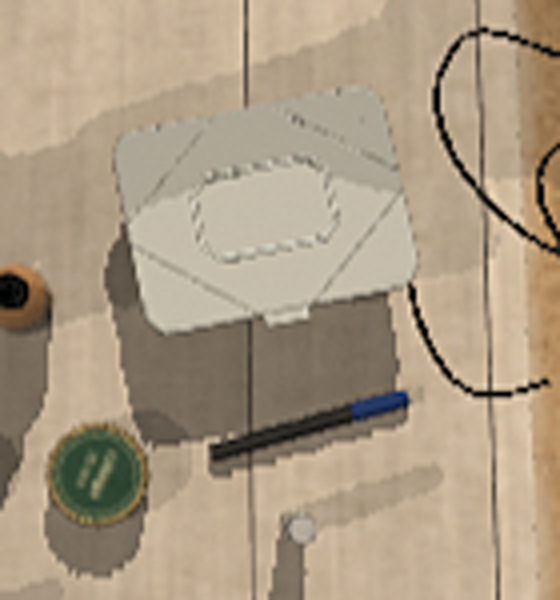

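Both views show the lid flat, with all four corners flush. The pads went from about 61 mm to 54–55 mm high. The box outline, tin, marker, bottle and atomiser are at the same pixels as before, and the arm is clear.

```bash
python3 -c "
from bench import order; print(order.close_job())"
```

```text
the job is handed in; nothing more can be done
None
```

I pressed all four corners down on their thumb pads with the shut fingertips, in the order near-left, near-right, far-right, far-left. I handed the job in at about 12 s of the 45 s allowed.

- **Clicks:** at each corner I felt either the resistance drop away or the fingertip reach the 54 mm stop with only light force. The highest vertical force I read was about 18 N.
- **Lid height:** in both camera views the pads went from about 61 mm to 54–55 mm, which is flush within the calibration.
- **Box and neighbours:** the box centre agrees with the start to within 1 mm. The yaw agrees to within 0.1° from the top camera and 0.8° from the scene camera, which I put down to measurement noise. The tin, marker, bottle and atomiser look unmoved.
- **Failed checks:** no check failed.

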